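# Pack the dismantled candelabrum into its caddy

### The job

Pack the four loose candelabrum parts into the birch caddy: lay the S-shaped brass arm along its cradle, stand the finial in the small ring, and lay the drip pan (the dish with the upright hub) flat in the wide ring, then, once the pan lies there by itself, slip the open candle cup upright over its hub. Leave the look-alikes where they are (the straight arm, the plain dish without a hub, and the closed domed cap), and let go of everything.

Things in the scene. Friction and masses are not known exactly. Their poses are not given: they have to be found in the camera images.
- candle_arm: S-shaped brass arm, 150 (x) x 48 mm, 24 high, lying flat. Middle: straight round bar 14 thick along x, from x=-20 to 20 mm, axis 12 above the underside (grip here); jogs 11 mm to +y before the square 24 mm block at its -x end, 11 mm to -y before the round 24 mm nozzle at its +x end. 0.35 kg. Loose; origin: under the bar's middle at the underside's height, z up.
- pan: Round brass drip pan, 68 mm across, rim 9 mm high, floor 4 mm thick, with an upright solid round hub in its middle, 16 mm thick, its top 30 mm above the underside (grip here, above the rim). 0.2 kg. Loose, upright; origin: middle of its underside, z up.
- cup: Brass candle cup: tube open right through from top to bottom, 40 mm outside, 34 mm bore, 50 mm high, flaring to 46 mm in the top 10 mm. Goes loosely over the drip pan's hub and stands on the pan's floor. 0.14 kg. Loose, upright; origin: middle of its underside, z up.
- finial: Turned brass finial, 71 mm high: foot 34 mm across, 6 mm high; straight round shaft 22 mm thick from 9 to 38 mm above the underside (grip here); then a 28 mm ball (centre 50 mm up) with a small bead on top. 0.2 kg. Loose, upright; origin: middle of its underside, z up.
- straight_arm: Look-alike to be left alone: straight brass bracket arm, 144 mm long along its x, bar 14 mm thick, a 24 mm square block at both ends, no jog. Loose; origin: under its middle, z up.
- dish: Look-alike to be left alone: plain brass dish, 68 mm across, 9 mm high, like the drip pan but without a hub. Loose, upright; origin: middle of its underside, z up.
- dome: Look-alike to be left alone: brass cap, 40 mm across, 48 mm high, like the candle cup but closed by a domed top. Loose, upright; origin: middle of its underside, z up.
- bay_arm: Cradle for the S-shaped arm: birch block 172 (x) x 102 (y) x 12 mm thick with end walls (162 mm apart, 8 high) and four corner cheeks (72 mm apart across y, 10 high). Fixed, with two other inserts in a caddy (rims to 18 mm, end rims to 26 mm above the table; inserts 104 mm apart along y). Origin: middle of the block's underside, 8 mm above the table; x along its length, z up.
- bay_pan: Wide ring for the drip pan: birch block 172 (x) x 102 (y) x 12 mm thick with a ring, 88 mm inside, 7 high, in its middle. Fixed, with two other inserts in a caddy (rims to 18 mm, end rims to 26 mm above the table; inserts 104 mm apart along y). Origin: middle of the block's underside, 8 mm above the table; x along its length, z up.
- bay_finial: Small ring for the finial: birch block 172 (x) x 102 (y) x 12 mm thick with a ring, 52 mm inside, 9 high, in its middle. Fixed, with two other inserts in a caddy (rims to 18 mm, end rims to 26 mm above the table; inserts 104 mm apart along y). Origin: middle of the block's underside, 8 mm above the table; x along its length, z up.
Mind the look-alikes: they are no part of the job. What is shaped like the pan but pink or purple is not meant.

How it is judged:
On the way:
1. the drip pan lies flat in the wide ring, let go, with the candle cup not yet over it (horizontal distance between pan and bay_pan below 0.013 m and z of pan in the frame of bay_pan between 0.009 and 0.016 m and angle between pan's own z axis and vertical below 0.1 rad and linear speed of pan below 0.02 m/s and angular speed of pan below 0.2 rad/s and contact force between pan and the fingers below 0.05 N and horizontal distance between cup and pan above 0.03 m), for 0.2 s.
At the end, for the whole second after the job is handed in: Pan flat in the wide ring, cup upright over its hub on the pan floor, finial upright in the small ring (each within 13 mm of centre), arm flat in its cradle (within 16 mm and 0.3 rad, either way round); all at rest; look-alikes within 30 mm of where they began (horizontal distance between pan and bay_pan below 0.013 m and z of pan in the frame of bay_pan between 0.009 and 0.016 m and angle between each of pan, cup, finial's own z axis and vertical below 0.1 rad and horizontal distance between cup and pan below 0.013 m and z of cup in the frame of pan between 0.001 and 0.009 m and horizontal distance between finial and bay_finial below 0.013 m and z of finial in the frame of bay_finial between 0.009 and 0.016 m and x of candle_arm in the frame of bay_arm between -0.016 and 0.016 m and y of candle_arm in the frame of bay_arm between -0.016 and 0.016 m and z of candle_arm in the frame of bay_arm between 0.009 and 0.016 m and angle between the x axis of candle_arm and the x axis of bay_arm, either way round below 0.3 rad and angle between candle_arm's own z axis and vertical below 0.12 rad and linear speed of each of pan, cup, finial, candle_arm below 0.02 m/s and angular speed of each of pan, cup, finial, candle_arm below 0.2 rad/s and distance of each of straight_arm, dish, dome from where it was at the start of the episode below 0.03 m); the robot touches nothing.
It fails at once if a look-alike (straight arm, plain dish or domed cap) is moved more than 30 mm (distance of any of straight_arm, dish, dome from where it was at the start of the episode above 0.03 m).
It also fails if it takes over 106 s, if anything falls off the work surface, if the arm or the gripper's body presses on something with over 40 N, if the wrist force passes 120 N, or if a joint passes its speed limit or range.

### The arm

A 6-joint arm with a two-finger parallel gripper is mounted at the origin on the work surface. World frame = base frame: x ahead of the robot, y to its left, z up, the work surface at z = 0. Lengths are in m, angles in rad, forces in N, time in s.
With the tool pointing down it reaches from about 0.375 to 0.9 m from the base axis. Payload 3.1 kg.
Tool frame: the origin (TCP) lies between the finger pads; the fingertips stand 22 mm ahead of it and the grasp point (between the pads) lies 3 mm ahead of it; z points along the fingers, y is the line along which they close (so a half turn about z gives the same grasp; the last joint's range is limited). The gripper opens to 87 mm and grips with 3 to 60 N. Pads are 19 mm wide; open, the fingers measure 117 mm over their backs; the gripper's body (75 mm by 190 mm) begins 51 mm behind the grasp point.
Start: joints at [-1.494, 0.527, 1.433, -0, 1.181, -0.178], TCP at [0.158, -0.605, 0.216] pointing down, gripper open.
Joint ranges: [-3.08, 3.08], [-0.75, 2.2], [0.22, 2.44], [-1.43, 4.57], [0, 2.65], [-2.85, 2.85]. Speed limits (rad/s): [2.79, 2.79, 3.14, 3.14, 3.14, 3.14].

### API

Orientations are given as a unit quaternion [x, y, z, w].
In Python, from rig import get_obs, camera, get_calibration, hand_in, cut_out gives the robot as it stands.
- The arm moves only by the shell command python3 -m inch 'ROWS' [OPENING] [FORCE]. ROWS is JSON, one flat list of numbers, 6 for each row, row after row: the shift along the tool's x, y, z scaled (see below), then the turn, a rotation vector about the tool's x, y, z scaled (see below). A call has 1 to 20 rows; each row is the pose to reach, as a shift and turn from the pose commanded when the call began, along the tool's axes at that moment; what a row does not reach only later rows make up. The controller multiplies each number of a shift by 0.08 m and each number of a turn by 90 degrees. A row lasts 1/12 s, in which the tool goes at most 41.7 mm and 7.16 degrees, less where a joint would pass 70% of its speed; a pose out of reach is approached as far as the arm can. A call with a number of a shift or a turn outside -1 to 1 is refused whole. A call with a gripper value outside its range is refused whole. OPENING is the finger opening in mm, from 0 to 87, set as the call begins (- or left out, the last holds). The fingers move at their own pace and stop on an object; FORCE is the grip in N (left out, the last holds). Time passes only in rows, so rows that repeat a pose let the fingers close. It gives the time, the measured TCP pose, the force, the opening and the grip force at its end, in the units of the state.
- get_obs(): the state, without advancing time (a new reading comes with each control period).
- camera(name): name is "side" or "top"; returns the picture (384x512x3 uint8, red, green, blue); there is no depth.
- get_calibration(name): a dict with "vertical_fov" (degrees; the focal length in pixels is half the picture's height over the tangent of half this angle, whatever the lens; pixels are square), "cx", "cy" (the principal point, pixels), "T" (4x4, takes a point from camera to world coordinates). Camera axes: x right, y down, z forward; pixel columns grow to the right and rows downward; lengths in m; the calibration is good to about 2 mm. A picture is of the moment at which its call begins. get_calibration takes no time and is no camera call.
- hand_in(): hands the job in; it is judged then, once.
Trained networks look in the newest picture that a camera, given by its name, has taken for a name from the list of things; names that differ only in an ending like _2 or _b are one class to them, and where a whole thing is asked for, a point or a joint stands for the part that bears it (a point fixed in the world has none). Each returns a list of dicts, best first, with "conf" (0 to 1); they miss things now and then, are a little off and sometimes report something else, mostly with a low value. They report only what shows in the picture. A call takes as long as a camera call. They do not tell look-alikes from the thing itself.
- cut_out(camera, thing): "region" (384x512 bool, what is visible of it) and "bbox" ([left, top, right, bottom] in pixels, round what is visible of it).
The state is a dict: "time": time; "q": joint angles; "joint_velocities": joint speeds; "joint_torque": joint torques, N m; "position": TCP position; "tool_rot": TCP orientation; "ft_force": force on the tool from outside, world axes, zero at the start; "moment": the same for the moment, N m; "grip_width": finger opening in m; "grip_force": force on a finger pad.
Only numpy, scipy, OpenCV 4.12 (cv2) and the standard library are available. Lean on these libraries where they do the work, as an engineer would, in place of code of your own. Each camera call takes 0.05 s, during which the arm holds its last target. There are 200 camera calls.

## Working session

There is one attempt and no reset: what is moved stays moved. The work goes in short steps, Python scripts to look and compute and a shell command to move; the robot and the scene stay as the last step left them, time stands still between calls to the robot, and variables do not carry over. Pictures are saved under pics/ and viewed, at most 14 in all, crops included, and the job is handed in when it is done.

```bash
mkdir -p pics; ls; cat > h.py <<'E'
import numpy as np, cv2
from rig import *
from scipy.spatial.transform import Rotation as R
def K(n):
    c=get_calibration(n); f=192/np.tan(np.radians(c["vertical_fov"])/2); return f,c["cx"],c["cy"],np.array(c["T"])
def px2w(n,u,v,z):
    f,cx,cy,T=K(n); d=T[:3,:3]@np.array([(u-cx)/f,(v-cy)/f,1]); o=T[:3,3]; return o+d*(z-o[2])/d[2]
def w2px(n,p):
    f,cx,cy,T=K(n); q=T[:3,:3].T@(np.array(p)-T[:3,3]); return np.array([cx+f*q[0]/q[2],cy+f*q[1]/q[2]])
def togo(p,yaw=None):
    """row numbers from measured pose to TCP position p (tool down), tool-y direction yaw"""
    o=get_obs(); Q=R.from_quat(o["tool_rot"]); s=Q.inv().apply(np.array(p)-o["position"])/0.08
    y=Q.apply([0,1,0]); t=0
    if yaw is not None:
        d=yaw-np.arctan2(y[1],y[0]); d=(d+np.pi/2)%np.pi-np.pi/2; t=-d/(np.pi/2)
    return np.round(s,3),round(t,3)
E
python3 - <<'E'
from h import *
for n in("top","side"):
    im=camera(n); cv2.imwrite(f"pics/{n}0.png",cv2.resize(im[...,::-1],(800,600),interpolation=cv2.INTER_CUBIC))
    print(n,K(n)[3][:3,3].round(3),K(n)[3][:3,2].round(3),K(n)[0])
    for t in["candle_arm","pan","cup","finial","straight_arm","dish","dome","bay_arm","bay_pan","bay_finial"]:
        for r in cut_out(n,t)[:3]:
            m=r["region"];v,u=np.nonzero(m)
            print(t,round(r["conf"],2),np.round(r["bbox"]),u.mean().round(1),v.mean().round(1),px2w(n,u.mean(),v.mean(),.01)[:2].round(3))
o=get_obs();print(o["time"],R.from_quat(o["tool_rot"]).as_matrix().round(2).tolist())
E
```

```text
pics
top [0.471 0.015 0.939] [ 0.054 -0.003 -0.999] 355.7218902777713
candle_arm 0.55 [398. 163. 426. 217.] 409.5 189.0 [ 0.522 -0.4  ]
pan 0.9 [197. 212. 224. 234.] 210.0 222.6 [0.447 0.123]
pan 0.9 [230. 250. 257. 276.] 243.5 260.7 [0.347 0.038]
pan 0.81 [ 97. 248. 125. 277.] 111.1 261.7 [0.352 0.381]
cup 0.51 [138. 232. 160. 253.] 147.4 239.6 [0.407 0.287]
cup 0.31 [396. 163. 425. 215.] 409.1 190.3 [ 0.519 -0.399]
finial 0.68 [246. 217. 258. 233.] 251.7 225.0 [0.438 0.015]
straight_arm 0.87 [ 92. 156. 111. 213.] 101.0 184.5 [0.553 0.407]
dish 0.64 [292. 211. 319. 237.] 305.6 223.0 [ 0.44  -0.125]
dome 0.56 [351. 230. 373. 247.] 362.3 236.9 [ 0.401 -0.272]
bay_arm 0.56 [193. 117. 245. 183.] 220.0 150.0 [0.637 0.094]
bay_arm 0.44 [237. 112. 283. 181.] 259.8 145.2 [ 0.647 -0.011]
bay_pan 0.89 [237. 110. 286. 181.] 259.6 145.2 [ 0.647 -0.011]
bay_finial 0.59 [274. 108. 323. 177.] 299.0 140.3 [ 0.658 -0.115]
bay_finial 0.44 [196. 212. 225. 234.] 210.1 222.4 [0.447 0.123]
side [-0.046  0.716  0.604] [ 0.53  -0.669 -0.522] 456.1817264454237
candle_arm 0.48 [319. 136. 345. 161.] 332.8 146.8 [ 0.53  -0.405]
pan 0.97 [223. 227. 253. 252.] 240.0 241.9 [0.443 0.128]
pan 0.77 [248. 269. 282. 296.] 264.1 280.4 [0.332 0.189]
pan 0.74 [161. 324. 202. 358.] 182.4 340.5 [0.347 0.387]
cup 0.62 [193. 262. 213. 300.] 202.4 280.9 [0.42  0.265]
finial 0.66 [270. 200. 278. 228.] 274.1 213.6 [ 0.451 -0.004]
straight_arm 0.61 [ 63. 271. 134. 312.] 99.1 289.8 [0.546 0.404]
dish 0.6 [294. 190. 322. 208.] 307.1 196.5 [ 0.434 -0.117]
dome 0.58 [342. 167. 356. 183.] 350.0 176.9 [ 0.402 -0.275]
bay_arm 0.81 [149. 177. 229. 221.] 188.7 199.6 [0.643 0.083]
bay_pan 0.95 [178. 167. 253. 205.] 215.8 182.4 [ 0.649 -0.02 ]
bay_finial 0.9 [203. 155. 272. 183.] 239.2 166.6 [ 0.659 -0.125]
1.1 [[0.97, 0.25, 0.0], [0.25, -0.97, 0.0], [0.0, -0.0, -1.0]]
```

View pics/top0.png

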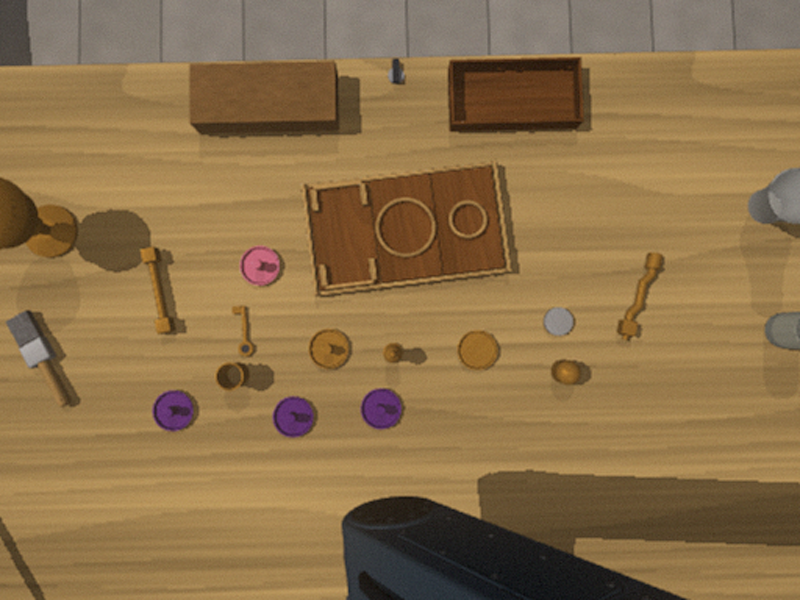

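View pics/side0.png

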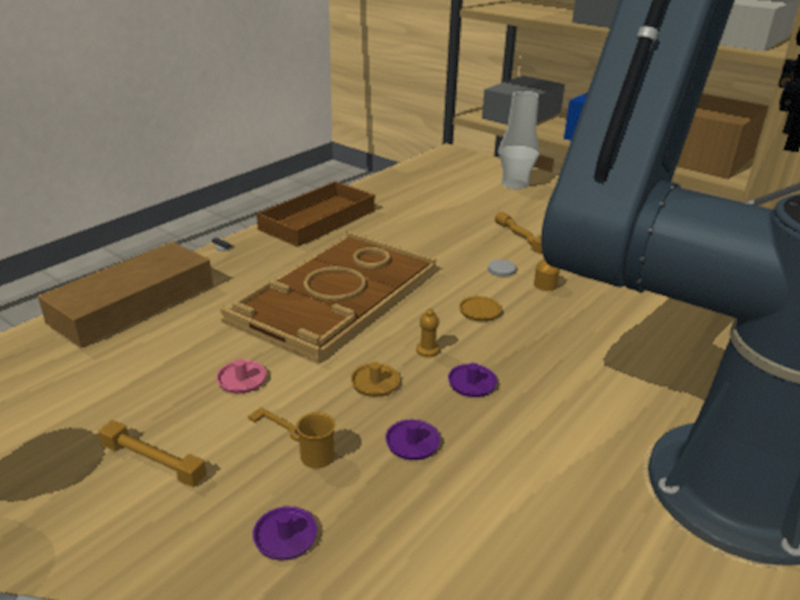

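Top view (800×600 px): the brass pan with a hub is at (330,349), the plain dish at (478,350), the open cup at (231,376) and the closed dome at (566,372). The finial is at (393,352), the S-arm with its jogs at (640,295), and the straight arm with two square blocks at (157,290). The caddy bays run left to right: cradle, wide ring, small ring. I'll fit the models to the masks and confirm with one crop.

```bash
cat > fit.py <<'E'
from h import *
from scipy.optimize import minimize
def cyl(prof):
    a=np.linspace(0,2*np.pi,32); return [np.array([[r*np.cos(t),r*np.sin(t),z] for r,z in p for t in a]) for p in prof]
def box(x0,x1,y0,y1,z0,z1): return np.array([[x,y,z] for x in(x0,x1) for y in(y0,y1) for z in(z0,z1)])/1
M=1e-3
PARTS={"pan":cyl([[(.034,0),(.034,.009)],[(.008,0),(.008,.03)]]),
"cup":cyl([[(.02,0),(.02,.04),(.023,.05)],[(.023,.04),(.023,.05)]]),
"finial":cyl([[(.017,0),(.017,.006)],[(.011,.006),(.011,.038)],[(.007,.038),(.012,.043),(.014,.05),(.012,.057),(.007,.062)],[(.004,.06),(.004,.071)]]),
"candle_arm":[box(-.02,.02,-.007,.007,.005,.019),box(-.075,-.051,-.001,.023,0,.024),box(.051,.075,-.023,.001,0,.024),
 np.vstack([box(-.02,-.018,-.007,.007,.005,.019),box(-.051,-.05,.004,.018,.005,.019)]),np.vstack([box(.018,.02,-.007,.007,.005,.019),box(.05,.051,-.018,-.004,.005,.019)])],
"bay":[box(-.086,.086,-.051,.051,.008,.02)]}
def sil(n,part,p):
    f,cx,cy,T=K(n); S=4; im=np.zeros((384*S,512*S),np.uint8); Rz=R.from_euler("z",p[2]).as_matrix()
    for P in PARTS[part]:
        W=P@Rz.T+[p[0],p[1],p[3] if len(p)>3 else 0]; q=(W-T[:3,3])@T[:3,:3]
        uv=np.c_[cx+f*q[:,0]/q[:,2]+.5,cy+f*q[:,1]/q[:,2]+.5]*S
        cv2.fillConvexPoly(im,cv2.convexHull(np.round(uv).astype(np.int32)),255)
    return cv2.resize(im,(512,384),interpolation=cv2.INTER_AREA)/255.
def fit(masks,part,p0,yaw=False):
    def c(d):
        p=[p0[0]+d[0],p0[1]+d[1],p0[2]+(d[2]*10 if yaw else 0)]; s=0
        for n,m in masks:
            a=sil(n,part,p); s-=np.minimum(a,m).sum()/np.maximum(a,m).sum()
        return s/len(masks)
    k=3 if yaw else 2; sx=np.vstack([np.zeros(k),.01*np.eye(k)])
    r=minimize(c,np.zeros(k),method="Nelder-Mead",options=dict(initial_simplex=sx,xatol=1e-4,fatol=1e-4,maxiter=120))
    d=r.x; return np.round([p0[0]+d[0],p0[1]+d[1],p0[2]+(d[2]*10 if yaw else 0)],4),round(-r.fun,3)
def mask(n,t,u,v):
    L=[r for r in cut_out(n,t) if np.hypot((r["bbox"][0]+r["bbox"][2])/2-u,(r["bbox"][1]+r["bbox"][3])/2-v)<22]
    return L[0]["region"].astype(float) if L else None
E
cat > m1.py <<'E'
from fit import *
ims={n:camera(n) for n in("top","side")}
G={"pan":("pan",.445,.125,0),"cup":("cup",.405,.28,0),"finial":("finial",.44,.005,0),"candle_arm":("candle_arm",.525,-.4,1.2),
"bay_arm":("bay",.637,.094,.1),"bay_pan":("bay",.647,-.01,.1),"bay_finial":("bay",.657,-.113,.1)}
for t,(s,x,y,w) in G.items():
    ms=[]
    for n in ims:
        u,v=w2px(n,[x,y,.02]); m=mask(n,t,u,v)
        if m is not None: ms.append((n,m))
    yaw=s in("candle_arm","bay")
    if s=="candle_arm":
        # the net's side mask is cut by the robot
        ms=[a for a in ms if a[0]=="top"]
        for w in (1.3,1.9,-1.3+3.14-.2): print(w,fit(ms,s,(x,y,w),True))
        p,_=max((fit(ms,s,(x,y,w),True) for w in(1.3,1.7,1.9)),key=lambda a:a[1])
    else:
        for mm in ms: print(t,mm[0],*fit([mm],s,(x,y,w),yaw))
        p,c=fit(ms,s,(x,y,w),yaw); print(t,"both",p,c)
    for n in ims:
        g=(sil(n,s,p)>.5).astype(np.uint8); cs,_=cv2.findContours(g,cv2.RETR_EXTERNAL,cv2.CHAIN_APPROX_NONE)
        for q in cs: ims[n][q[::3,0,1],q[::3,0,0]]=[0,255,0]
a=cv2.resize(ims["top"][105:260,130:430],None,fx=2.66,fy=2.66,interpolation=cv2.INTER_NEAREST)[:,:798]
cv2.imwrite("pics/fit1.png",a[...,::-1])
E
python3 m1.py
```

```text
pan top [0.4484 0.1232 0.    ] 0.953
pan side [0.4463 0.1228 0.    ] 0.901
pan both [0.4481 0.123  0.    ] 0.923
cup top [0.4087 0.2768 0.    ] 0.667
cup side [0.4073 0.2776 0.    ] 0.943
cup both [0.4081 0.2774 0.    ] 0.802
finial side [0.4378 0.0149 0.    ] 0.908
finial both [0.4378 0.0149 0.    ] 0.908
1.3 (array([ 0.5255, -0.4002, -0.2807]), np.float64(0.783))
1.9 (array([ 0.5246, -0.4001,  2.8695]), np.float64(0.783))
1.6400000000000001 (array([ 0.5181, -0.4507,  1.9358]), np.float64(0.099))
bay_arm top [0.6376 0.0938 0.1011] 0.97
bay_arm side [0.6427 0.0806 0.1061] 0.879
bay_arm both [0.6383 0.0933 0.1026] 0.889
bay_pan top [ 0.6467 -0.0104  0.1041] 0.977
bay_pan side [ 0.6488 -0.018   0.0718] 0.868
bay_pan both [ 0.6462 -0.0105  0.1009] 0.909
bay_finial top [ 0.657  -0.1129  0.0957] 0.973
bay_finial both [ 0.657  -0.1129  0.0957] 0.973
```

View pics/fit1.png

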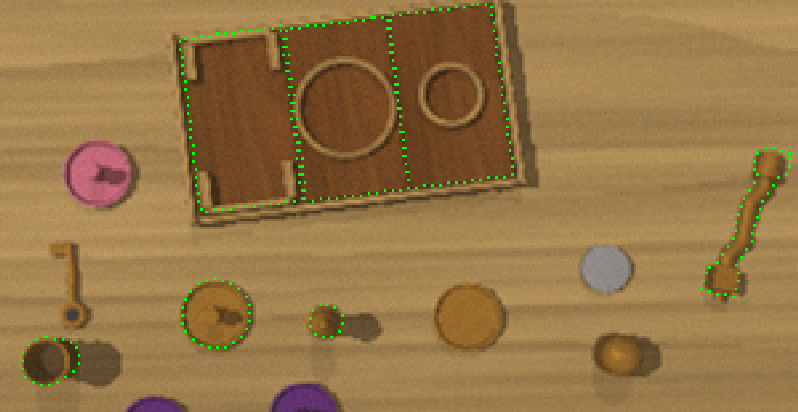

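Only these fit:
- **S-arm:** the jogged piece at crop (745,225), with its block and nozzle offset. The one at the far left, with two square blocks, is the straight arm.
- **Pan:** brass with a hub, at crop (216,314). The dish at (470,317) has no hub, and the pink and purple ones are out.
- **Cup:** open, at crop (50,360). The item at (620,354) is the closed dome.

The overlays match the parts, so I'll start with the arm.

```bash
for i in 1 2 3 4; do python3 -m inch '[0.5,-0.13,0,0,0,0, 1,-0.27,0,0,0,0, 1,-0.27,0,0,0,0]' 45 30 | tail -1; done
python3 - <<'E'
from h import *
print(togo([.525,-.400,.10],-1.85))
E
```

```text
grip_force: 0.0
grip_force: 0.0
grip_force: 0.0
grip_force: 0.0
(array([ 1.   , -0.196,  1.454]), np.float64(0.344))
```

```bash
python3 -m inch '[0.5,-0.1,0.3,0,0,0, 1,-0.196,0.6,0,0,0.1, 1,-0.196,0.9,0,0,0.2, 1,-0.196,0.9,0,0,0.344, 1,-0.196,0.9,0,0,0.344, 1,-0.196,0.9,0,0,0.344]' 45 30
python3 - <<'E'
from h import *
print(togo([.525,-.400,.025],-1.85))
for n in("top","side"):
    im=camera(n); u,v=w2px(n,[.525,-.4,.02]).astype(int)
    c=im[max(v-60,0):v+60,u-75:u+75]; cv2.imwrite(f"pics/a_{n}.png",cv2.resize(c[...,::-1],None,fx=4,fy=4))
a=cv2.imread("pics/a_top.png");b=cv2.imread("pics/a_side.png");cv2.imwrite("pics/a.png",cv2.resize(np.hstack([a,b]),(800,320)))
E
```

```text
time: 3.4
position: [0.5192, -0.4041, 0.1426]
tool_rot: [0.99, -0.143, -0.001, -0.001]
ft_force: [0.5, 0.2, 0.3]
grip_width: 0.0451
grip_force: 0.0
(array([ 0.058, -0.069,  1.471]), np.float64(-0.005))
```

View pics/a.png

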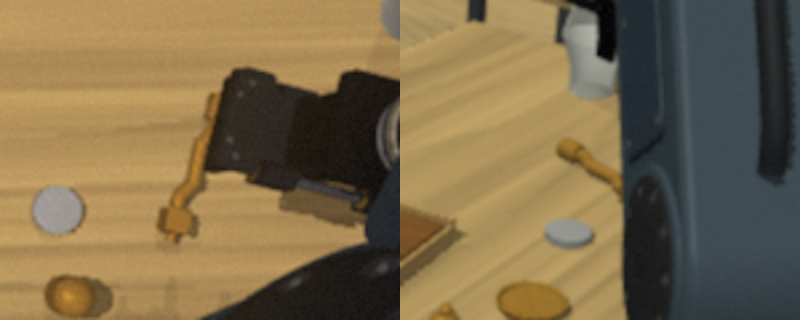

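The gripper hangs over the arm's middle, and its apparent offset is parallax. The block end shows at (178,220). Descend and grip.

```bash
python3 -m inch '[0.058,-0.069,0.4,0,0,0, 0.058,-0.069,0.8,0,0,0, 0.058,-0.069,1,0,0,0,0.058,-0.069,1,0,0,0]' 45 30 | sed -n 2p
python3 -m inch '[0,0,0.2,0,0,0, 0,0,0.471,0,0,0, 0,0,0.471,0,0,0]' 
python3 -m inch '[0,0,0,0,0,0, 0,0,0,0,0,0,0,0,0,0,0,0,0,0,0,0,0,0,0,0,0,0,0,0,0,0,0,0,0,0,0,0,0,0,0,0,0,0,0,0,0,0]' 0 40
python3 -m inch '[0,0,-0.3,0,0,0, 0,0,-0.7,0,0,0, 0,0,-1,0,0,0,0,0,-1,0,0,0]'
```

```text
position: [0.5227, -0.3984, 0.0596]
time: 4.08
position: [0.5238, -0.3997, 0.0241]
tool_rot: [0.99, -0.141, -0.002, -0.001]
ft_force: [-1.5, 1.3, -0.7]
grip_width: 0.0448
grip_force: 0.0
time: 4.75
position: [0.5254, -0.4007, 0.0264]
tool_rot: [0.99, -0.142, 0.0, 0.0]
ft_force: [-0.2, -0.2, 0.3]
grip_width: 0.0031
grip_force: 0.0
time: 5.08
position: [0.5282, -0.4035, 0.1118]
tool_rot: [0.99, -0.142, 0.004, 0.003]
ft_force: [1.2, -0.1, 0.9]
grip_width: 0.0004
grip_force: 0.0
```

Missed: the fingers closed on nothing. I'll take a look.

```bash
python3 -m inch '[-0.5,0,-0.3,0,0,0, -1,0,-0.7,0,0,0, -1,0,-1,0,0,0,-1,0,-1,0,0,0]' 45 | sed -n 2p
python3 - <<'E'
from h import *
n="top"; im=camera(n)
for p in([.525,-.4,.012],[.545,-.406,.012],[.505,-.394,.012]):
    cv2.circle(im,tuple(np.round(w2px(n,p)).astype(int)),0,(0,255,0),-1)
o=get_obs();P=o["position"]+R.from_quat(o["tool_rot"]).apply([0,0,.022]);cv2.circle(im,tuple(np.round(w2px(n,P)).astype(int)),0,(255,0,0),-1)
u,v=w2px(n,[.525,-.4,.02]).astype(int)
c=im[v-60:v+60,u-75:u+75]; cv2.imwrite(f"pics/a2.png",cv2.resize(c[...,::-1],None,fx=5,fy=5,interpolation=cv2.INTER_NEAREST))
E
```

```text
position: [0.4478, -0.3791, 0.1909]
```

View pics/a2.png

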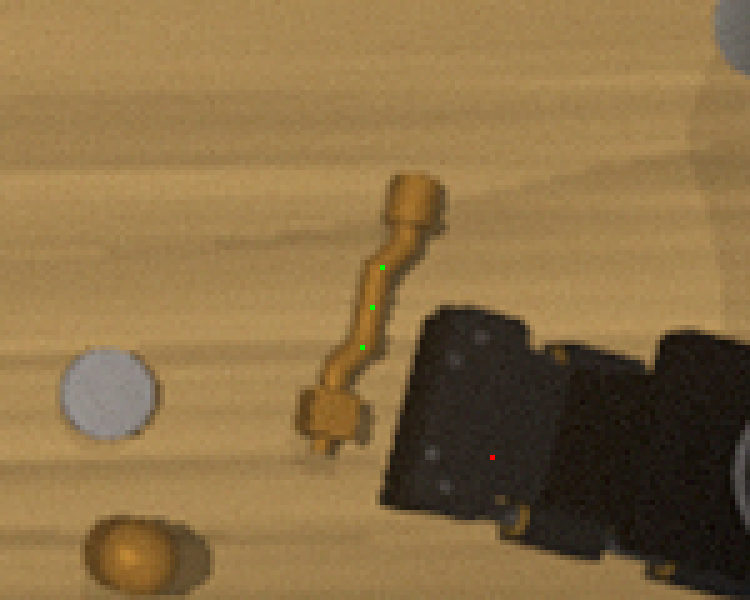

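The arm is unmoved and my points lie on its bar, so the TCP-to-world relation needs checking. I'll move to the pan, where the side camera sees the fingers, and hold the projected fingertip against the picture.

```bash
python3 -m inch '[0,0,0,0,0,-0.07,0,0,0,0,0,-0.14,0,0,0,0,0,-0.178,0,0,0,0,0,-0.178]' 30 | sed -n 2p
for i in 1 2 3 4 5 6; do python3 -m inch '[0,-0.5,0,0,0,0, 0,-1,0,0,0,0, 0,-1,0,0,0,0]' | sed -n 2p; done
python3 - <<'E'
from h import *
print(togo([.448,.123,.10],-1.57))
o=get_obs();Q=R.from_quat(o["tool_rot"]);out=[]
for n in("top","side"):
    im=camera(n)
    for k,c in((.003,(0,255,0)),(.022,(255,0,0))):
      for s in(-.015,.015):
        P=o["position"]+Q.apply([0,s,k]);cv2.circle(im,tuple(np.round(w2px(n,P)).astype(int)),0,c,-1)
    u,v=w2px(n,o["position"]).astype(int)
    out.append(cv2.resize(im[max(v-50,0):v+70,u-40:u+40][:120],(400,600),interpolation=cv2.INTER_NEAREST))
cv2.imwrite("pics/p.png",np.hstack(out)[...,::-1])
E
```

```text
position: [0.4484, -0.3778, 0.1848]
position: [0.4464, -0.29, 0.1843]
position: [0.4466, -0.2106, 0.1847]
position: [0.447, -0.1314, 0.185]
position: [0.4478, -0.0524, 0.1853]
position: [0.449, 0.0269, 0.1855]
position: [0.4504, 0.1065, 0.1858]
(array([-0.029, -0.204,  1.073]), np.float64(-0.0))
```

View pics/p.png

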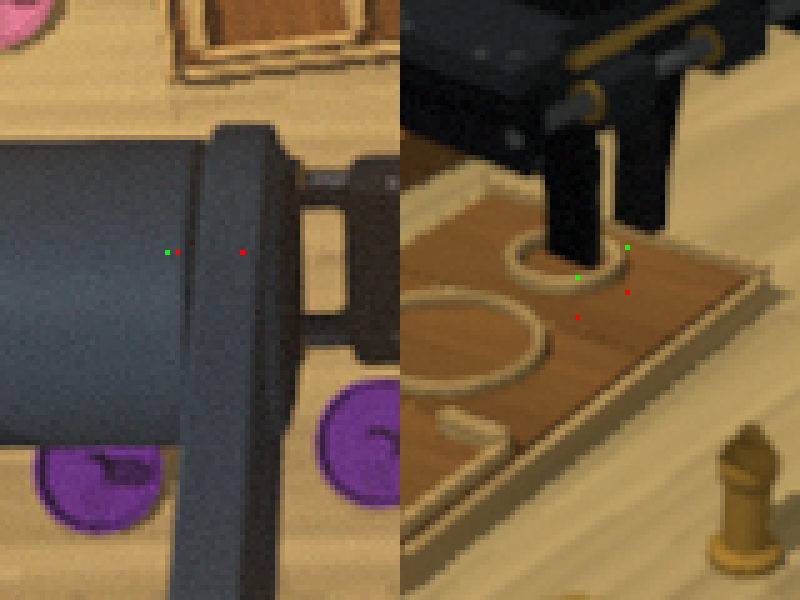

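The side view shows the real fingertips (575,262) and (640,228) about 55 px above the projected ones. That is about 2.5 cm higher than the reading implies, which explains the empty grip. I'll approach the pan's hub and check from close by.

```bash
python3 -m inch '[-0.029,-0.204,0.5,0,0,0,-0.029,-0.204,1,0,0,0,-0.029,-0.204,1,0,0,0,-0.029,-0.204,1,0,0,0]' 34 | sed -n 2p
python3 -m inch '[0,0,0.4,0,0,0, 0,0,0.82,0,0,0, 0,0,0.82,0,0,0,0,0,0.82,0,0,0]' | sed -n 2,4p
python3 - <<'E'
from h import *
o=get_obs();Q=R.from_quat(o["tool_rot"]);out=[]
for n in("top","side"):
    im=camera(n)
    for k,c in((-.004,(0,255,0)),(.022,(255,0,0))):
      for s in(-.017,.017):
        P=o["position"]+Q.apply([0,s,k]);cv2.circle(im,tuple(np.round(w2px(n,P)).astype(int)),0,c,-1)
    u,v=w2px(n,o["position"]).astype(int)
    out.append(cv2.resize(im[max(v-30,0):v+30,u-40:u+40][:120],(800 if n=="side" else 400,600 if n=="side" else 300),interpolation=cv2.INTER_NEAREST))
cv2.imwrite("pics/p2.png",out[1][...,::-1])
E
```

```text
position: [0.447, 0.1166, 0.1041]
position: [0.4493, 0.1171, 0.0416]
tool_rot: [1.0, -0.003, -0.0, 0.0]
ft_force: [-0.1, 0.2, 0.1]
```

View pics/p2.png

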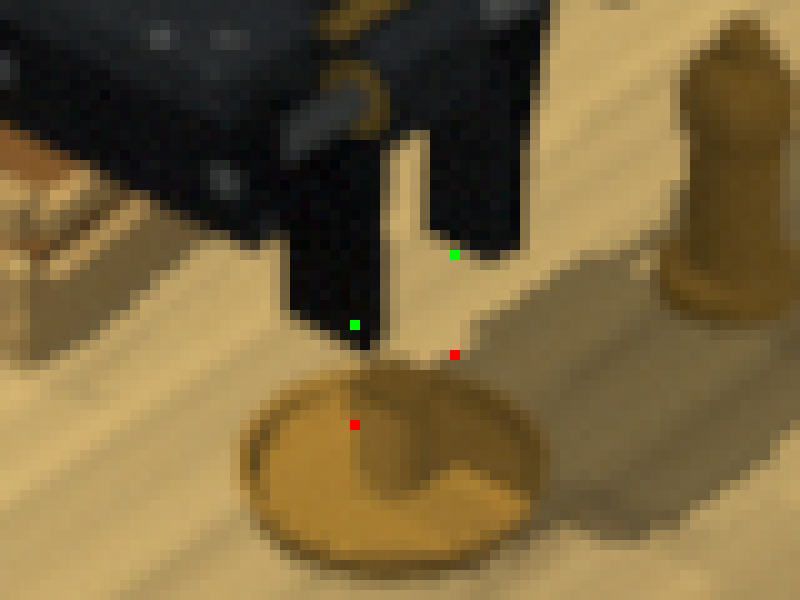

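The tips are at about z=48 mm, where the reading would put them at 20 mm. So the z reading runs about 27 mm low, while x and y are consistent. Correct y by 6 mm, descend onto the hub and grip.

```bash
python3 -m inch '[-0.016,-0.074,0,0,0,0,-0.016,-0.074,0.2,0,0,0,-0.016,-0.074,0.43,0,0,0,-0.016,-0.074,0.43,0,0,0,-0.016,-0.074,0.43,0,0,0]' | sed -n 2,4p
python3 -m inch '[0,0,0,0,0,0, 0,0,0,0,0,0,0,0,0,0,0,0,0,0,0,0,0,0,0,0,0,0,0,0,0,0,0,0,0,0,0,0,0,0,0,0,0,0,0,0,0,0]' 0 40
python3 - <<'E'
from h import *
n="side";im=camera(n);u,v=w2px(n,[.448,.123,.03]).astype(int)
cv2.imwrite("pics/p3.png",cv2.resize(im[v-30:v+30,u-40:u+40],(640,480))[...,::-1])
E
```

```text
position: [0.4479, 0.1244, 0.0075]
tool_rot: [1.0, -0.002, 0.001, -0.0]
ft_force: [1.2, 0.1, 0.2]
time: 9.25
position: [0.4479, 0.1241, 0.0069]
tool_rot: [1.0, -0.002, 0.001, -0.0]
ft_force: [-0.3, 0.1, 5.9]
grip_width: 0.0149
grip_force: 40.0
```

View pics/p3.png

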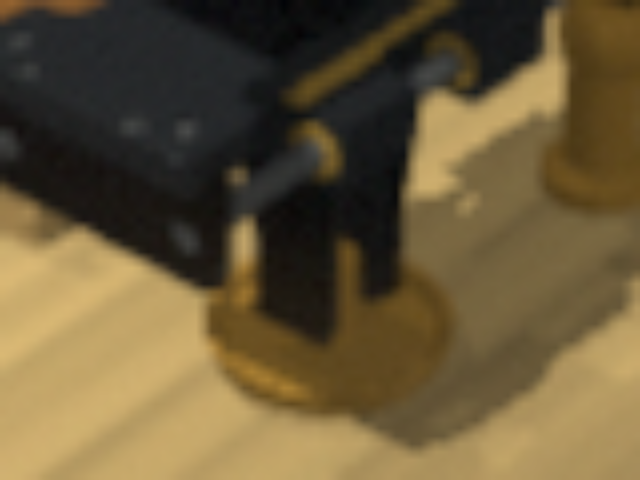

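The hub is held (14.9 mm opening), so z is now relative: underside 0 at reading 0.007. Lift and carry to the wide ring.

```bash
python3 -m inch '[0,0,-0.3,0,0,0, 0,0,-0.6,0,0,0, 0,0,-0.9,0,0,0,0,0,-0.9,0,0,0]' | sed -n 2,6p
for i in 1 2 3; do python3 -m inch '[0.3,0.2,0,0,0,0, 0.6,0.4,0,0,0,0,0.82,0.56,0,0,0,0,0.82,0.56,0,0,0,0]' | sed -n 2p; done
python3 -m inch '[0,0,0,0,0,0,0,0,0,0,0,0,0,0,0,0,0,0]'
python3 - <<'E'
from h import *
print(togo([.6465,-.0105,.027],-1.57)); print(get_obs()["position"])
E
```

```text
position: [0.4496, 0.1242, 0.0812]
tool_rot: [1.0, -0.002, 0.003, -0.0]
ft_force: [1.3, -0.4, -2.3]
grip_width: 0.0149
grip_force: 40.0
position: [0.5185, 0.0764, 0.0779]
position: [0.5828, 0.031, 0.0775]
position: [0.6472, -0.014, 0.0773]
time: 10.88
position: [0.6411, -0.0101, 0.0771]
tool_rot: [1.0, -0.002, -0.002, -0.001]
ft_force: [-0.1, -0.5, -2.5]
grip_width: 0.0147
grip_force: 40.0
(array([0.07 , 0.005, 0.626]), np.float64(-0.003))
[ 0.64109795 -0.01010578  0.07708891]
```

```bash
python3 -m inch '[0.07,0.005,0.1,0,0,0,0.07,0.005,0.35,0,0,0,0.07,0.005,0.58,0,0,0,0.07,0.005,0.58,0,0,0,0.07,0.005,0.58,0,0,0]' | sed -n 2,4p
python3 -m inch '[0,0,0.02,0,0,0,0,0,0.035,0,0,0,0,0,0.035,0,0,0,0,0,0.035,0,0,0]' | sed -n 2,4p
python3 - <<'E'
from h import *
out=[]
for n in("top","side"):
    im=camera(n);u,v=w2px(n,[.6465,-.0105,.03]).astype(int)
    out.append(cv2.resize(im[v-30:v+30,u-40:u+40],(400,300)))
cv2.imwrite("pics/p4.png",np.hstack(out)[...,::-1])
E
```

```text
position: [0.6477, -0.011, 0.0303]
tool_rot: [1.0, -0.002, -0.002, -0.0]
ft_force: [0.0, 0.3, -2.4]
position: [0.6497, -0.0118, 0.0298]
tool_rot: [1.0, -0.002, 0.001, 0.0]
ft_force: [-0.1, 0.3, -2.8]
```

View pics/p4.png

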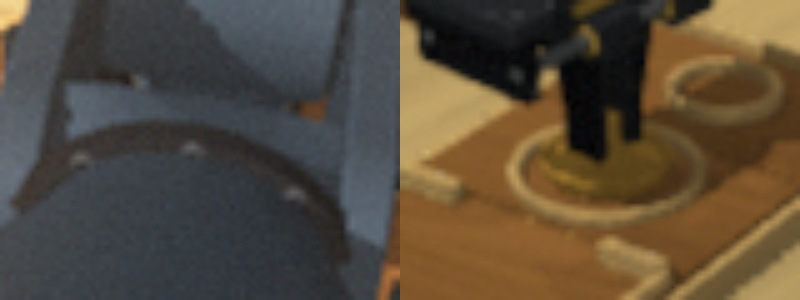

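The pan hangs inside the wide ring (pan at (605,160), ring centre at (605,172)), still a little high. Lower until it touches.

```bash
for i in 1 2 3 4; do python3 -m inch '[0,0,0.018,0,0,0,0,0,0.018,0,0,0]' | sed -n '2p;4p'; done
```

```text
position: [0.6491, -0.0118, 0.0276]
ft_force: [-0.2, 0.2, -2.4]
position: [0.6492, -0.0118, 0.027]
ft_force: [-1.6, -0.6, 3.7]
position: [0.6493, -0.0118, 0.027]
ft_force: [-3.9, -0.0, 11.7]
position: [0.6493, -0.0118, 0.0269]
ft_force: [-6.8, 1.2, 18.6]
```

```bash
python3 -m inch '[0,0,-0.045,0,0,0,0,0,-0.045,0,0,0,0,0,-0.045,0,0,0]' | sed -n '2p;4p'
python3 -m inch '[0,0,0,0,0,0,0,0,0,0,0,0,0,0,0,0,0,0,0,0,0,0,0,0]' 30 | sed -n '2p;4,6p'
python3 -m inch '[0,0,-0.3,0,0,0,0,0,-0.6,0,0,0,0,0,-1,0,0,0,0,0,-1,0,0,0]' | sed -n 2p
for i in 1 2 3; do python3 -m inch '[-0.4,-0.5,0,0,0,0,-0.8,-1,0,0,0,0,-0.8,-1,0,0,0,0]' 65 | sed -n 2p; done
python3 - <<'E'
from fit import *
PARTS["bp"]=[p+[0,0,.02] for p in PARTS["pan"]]
ms=[]
for n in("top","side"):
    camera(n);m=mask(n,"pan",*w2px(n,[.648,-.011,.03]))
    if m is not None: print(n,fit([(n,m)],"bp",(.648,-.011,0)))
print(get_obs()["time"],togo([.408,.2774,.10],-1.57))
E
```

```text
position: [0.6496, -0.0118, 0.027]
ft_force: [-0.8, -0.1, 3.2]
position: [0.6491, -0.0117, 0.0264]
ft_force: [-0.4, -0.1, 0.0]
grip_width: 0.0286
grip_force: 0.0
position: [0.6535, -0.0124, 0.1127]
position: [0.5811, 0.0714, 0.1062]
position: [0.5172, 0.1517, 0.1062]
position: [0.454, 0.2315, 0.1064]
top (array([ 0.6507, -0.013 ,  0.    ]), np.float64(0.935))
14.2667 (array([-0.637, -0.597,  0.084]), np.float64(-0.003))
```

The pan lies in the wide ring, about 4 mm off centre. Next, the cup.

```bash
python3 -m inch '[-0.3,-0.3,0,0,0,0,-0.637,-0.6,0,0,0,0,-0.637,-0.6,0.08,0,0,0,-0.637,-0.6,0.08,0,0,0,-0.637,-0.6,0.08,0,0,0]' 65 | sed -n 2p
python3 - <<'E'
from h import *
print(togo([.408,.2774,.009],-1.57))
o=get_obs();n="side";im=camera(n);u,v=w2px(n,[.408,.277,.06]).astype(int)
cv2.imwrite("pics/c1.png",cv2.resize(im[v-35:v+45,u-50:u+50],(600,480))[...,::-1])
E
```

```text
position: [0.4093, 0.2768, 0.1002]
(array([-0.017, -0.007,  1.141]), np.float64(-0.004))
```

View pics/c1.png

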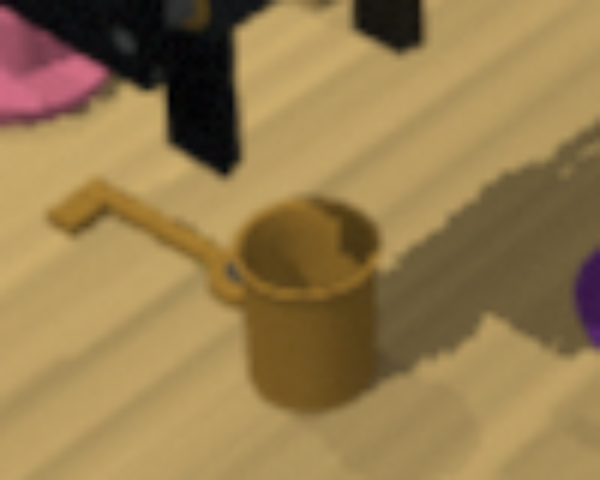

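The fingers straddle the cup (tips (205,160) and (390,40), cup mouth (310,245)), and the tips are about 4 mm above the z reading. Descend and grip.

```bash
python3 -m inch '[-0.017,-0.007,0.3,0,0,0,-0.017,-0.007,0.6,0,0,0,-0.017,-0.007,0.6,0,0,0]' | sed -n '2p;4p'
python3 -m inch '[0,0,0.3,0,0,0,0,0,0.58,0,0,0,0,0,0.58,0,0,0,0,0,0.58,0,0,0]' | sed -n '2p;4p'
python3 -m inch '[0,0,0,0,0,0, 0,0,0,0,0,0,0,0,0,0,0,0,0,0,0,0,0,0,0,0,0,0,0,0,0,0,0,0,0,0,0,0,0,0,0,0,0,0,0,0,0,0]' 0 25
python3 -m inch '[0,0,-0.3,0,0,0,0,0,-0.6,0,0,0,0,0,-1,0,0,0,0,0,-1,0,0,0]'
python3 - <<'E'
from h import *
n="side";im=camera(n);u,v=w2px(n,[.408,.277,.11]).astype(int)
cv2.imwrite("pics/c2.png",cv2.resize(im[v-40:v+40,u-50:u+50],(600,480))[...,::-1])
E
```

```text
position: [0.4059, 0.2762, 0.0497]
ft_force: [0.2, 0.4, 0.0]
position: [0.4069, 0.2773, 0.006]
ft_force: [-0.3, -0.1, -0.1]
time: 15.98
position: [0.4068, 0.2781, 0.0069]
tool_rot: [1.0, -0.002, 0.001, -0.0]
ft_force: [1.0, -1.2, 6.8]
grip_width: 0.042
grip_force: 25.2
time: 16.32
position: [0.409, 0.2794, 0.0902]
tool_rot: [1.0, -0.002, 0.004, -0.002]
ft_force: [1.3, -0.4, -1.1]
grip_width: 0.0421
grip_force: 24.7
```

View pics/c2.png

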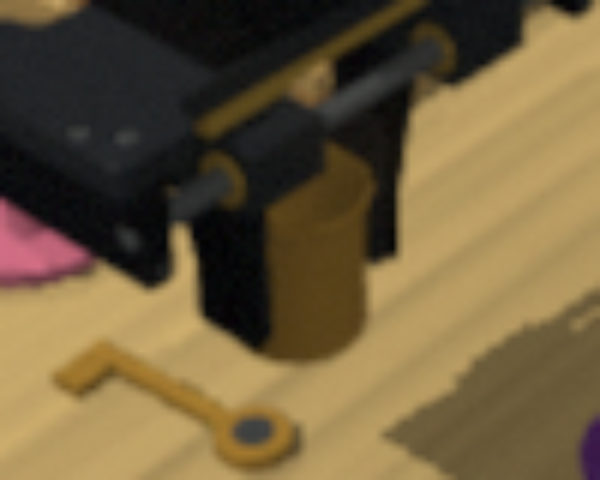

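The cup is held upright. Carry it to the pan.

```bash
for i in 1 2 3 4; do python3 -m inch '[0.2,0.25,0,0,0,0,0.5,0.6,0,0,0,0,0.74,0.9,0,0,0,0,0.74,0.9,0,0,0,0]' | sed -n 2p; done
python3 -m inch '[0,0,0,0,0,0,0,0,0,0,0,0,0,0,0,0,0,0]' |sed -n '2,5p'
python3 - <<'E'
from h import *
print(togo([.650,-.0125,.060],-1.57)); print(get_obs()["position"])
E
```

```text
position: [0.4696, 0.2026, 0.0852]
position: [0.5288, 0.1297, 0.0851]
position: [0.5875, 0.057, 0.0852]
position: [0.6461, -0.0157, 0.0851]
position: [0.6395, -0.0096, 0.0848]
tool_rot: [1.0, -0.002, -0.002, -0.001]
ft_force: [0.7, 0.5, -1.3]
grip_width: 0.0422
(array([0.132, 0.036, 0.31 ]), np.float64(-0.003))
[ 0.63953776 -0.00958795  0.0848127 ]
```

```bash
python3 -m inch '[0.07,0.02,0,0,0,0,0.132,0.036,0.15,0,0,0,0.132,0.036,0.31,0,0,0,0.132,0.036,0.31,0,0,0,0.132,0.036,0.31,0,0,0,0.132,0.036,0.31,0,0,0]' | sed -n '2p;4p'
python3 - <<'E'
from h import *
print(togo([.650,-.0125,.033],-1.57)); print(get_obs()["position"])
E
python3 -m inch '[0,0,0.1,0,0,0,0,0,0.2,0,0,0,0,0,0.2,0,0,0]' | sed -n '2p;4p'
```

```text
position: [0.6516, -0.0139, 0.0605]
ft_force: [0.4, -1.0, -0.8]
(array([-0.02 , -0.017,  0.344]), np.float64(-0.004))
[ 0.65164596 -0.01387011  0.06049312]
position: [0.6508, -0.0139, 0.0434]
ft_force: [-0.3, -0.1, -2.9]
```

The cup has passed over the hub without contact. Lower it to the pan floor.

```bash
python3 -m inch '[0,0,0.06,0,0,0,0,0,0.11,0,0,0,0,0,0.11,0,0,0]' | sed -n '2p;4p'
for i in 1 2 3; do python3 -m inch '[0,0,0.016,0,0,0,0,0,0.016,0,0,0]' | sed -n '2p;4p'; done
```

```text
position: [0.6515, -0.014, 0.0354]
ft_force: [0.5, -0.5, -1.3]
position: [0.6522, -0.0141, 0.035]
ft_force: [-0.3, -0.7, -1.4]
position: [0.6523, -0.0141, 0.0339]
ft_force: [-0.3, -0.5, -0.8]
position: [0.6522, -0.0141, 0.0325]
ft_force: [-0.1, -0.7, -1.4]
```

```bash
for i in 1 2 3; do python3 -m inch '[0,0,0.012,0,0,0,0,0,0.012,0,0,0]' | sed -n '2p;4p'; done
```

```text
position: [0.6521, -0.0141, 0.0315]
ft_force: [0.2, 0.2, -2.1]
position: [0.6523, -0.0141, 0.0311]
ft_force: [-0.7, 0.9, 1.3]
position: [0.6524, -0.0141, 0.031]
ft_force: [-1.1, -0.0, 7.0]
```

```bash
python3 -m inch '[0,0,-0.025,0,0,0,0,0,-0.025,0,0,0,0,0,-0.025,0,0,0,0,0,-0.025,0,0,0,0,0,-0.025,0,0,0]' 60 | sed -n '2p;4,6p'
python3 -m inch '[0,0,-0.3,0,0,0,0,0,-0.6,0,0,0,0,0,-1,0,0,0,0,0,-1,0,0,0]' | sed -n '2p;4p'
for i in 1 2 ; do python3 -m inch '[-0.4,-0.05,0,0,0,0,-0.9,-0.12,0,0,0,0,-0.9,-0.12,0,0,0,0,-0.9,-0.12,0,0,0,0]' | sed -n 2p; done
python3 - <<'E'
from fit import *
PARTS["bp"]=[p+[0,0,.024] for p in PARTS["cup"]]
print("fin from top",px2w("top",251.7,225,.045))
for n in("side","top"):
    im=camera(n)
    m=mask(n,"cup",*w2px(n,[.651,-.013,.05]))
    if m is not None: print(n,"cup",fit([(n,m)],"bp",(.651,-.013,0)))
    m=mask(n,"finial",*w2px(n,[.438,.015,.035]))
    if m is not None: print(n,"fin",fit([(n,m)],"finial",(.438,.015,0)))
    if n=="side":
        u,v=w2px(n,[.651,-.013,.04]).astype(int); cv2.imwrite("pics/c3.png",cv2.resize(im[v-30:v+30,u-40:u+40],(480,360))[...,::-1])
print(togo([.438,.015,.10],-1.57))
E
```

```text
position: [0.6522, -0.0141, 0.0315]
ft_force: [1.0, -0.4, -0.1]
grip_width: 0.0591
grip_force: 0.0
position: [0.6566, -0.0148, 0.1177]
ft_force: [0.9, -0.2, 0.8]
position: [0.5756, -0.003, 0.1107]
position: [0.5062, 0.0064, 0.1113]
fin from top [0.43945932 0.01501938 0.045     ]
side cup (array([ 0.6518, -0.0133,  0.    ]), np.float64(0.934))
side fin (array([0.4379, 0.015 , 0.    ]), np.float64(0.91))
top cup (array([ 0.6547, -0.0152,  0.    ]), np.float64(0.655))
(array([-0.907, -0.117,  0.147]), np.float64(-0.004))
```

View pics/c3.png

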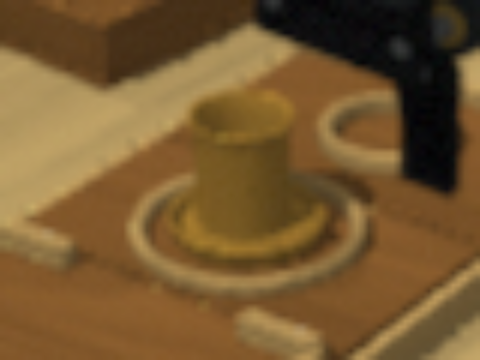

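The cup stands upright on the pan inside the ring (around (245,165)). Next, the finial.

```bash
python3 -m inch '[-0.4,-0.05,0,0,0,0,-0.9,-0.117,0,0,0,0,-0.9,-0.117,0.147,0,0,0,-0.9,-0.117,0.147,0,0,0,-0.9,-0.117,0.147,0,0,0]' 55 | sed -n 2p
python3 - <<'E'
from h import *
print(togo([.4385,.015,.007],-1.57))
E
python3 -m inch '[0,0,0.2,0,0,0,0,0,0.5,0,0,0,0,0,0.5,0,0,0]' | sed -n '2p;4p'
python3 - <<'E'
from h import *
print(togo([.4385,.015,.007],-1.57))
E
```

```text
position: [0.438, 0.0151, 0.1]
(array([4.000e-03, 1.000e-03, 1.163e+00]), np.float64(-0.004))
position: [0.4377, 0.0151, 0.0579]
ft_force: [-0.2, -0.3, 0.0]
(array([0.011, 0.001, 0.636]), np.float64(-0.004))
```

```bash
python3 -m inch '[0.01,0,0.3,0,0,0,0.01,0,0.636,0,0,0,0.01,0,0.636,0,0,0,0.01,0,0.636,0,0,0]' | sed -n '2p;4p'
python3 -m inch '[0,0,0,0,0,0, 0,0,0,0,0,0,0,0,0,0,0,0,0,0,0,0,0,0,0,0,0,0,0,0,0,0,0,0,0,0,0,0,0,0,0,0,0,0,0,0,0,0]' 0 30
python3 -m inch '[0,0,-0.3,0,0,0,0,0,-0.6,0,0,0,0,0,-0.8,0,0,0,0,0,-0.8,0,0,0,0,0,-0.8,0,0,0]'
python3 - <<'E'
from h import *
print(togo([.657,-.113,.06],-1.57))
E
```

```text
position: [0.4379, 0.0153, 0.0088]
ft_force: [-0.1, -0.3, 0.9]
time: 23.33
position: [0.4376, 0.0156, 0.0097]
tool_rot: [1.0, -0.003, 0.001, 0.0]
ft_force: [-0.6, 1.3, 7.1]
grip_width: 0.0253
grip_force: 30.1
time: 23.75
position: [0.4374, 0.0155, 0.0733]
tool_rot: [1.0, -0.002, 0.001, 0.0]
ft_force: [-0.2, -0.0, -3.5]
grip_width: 0.0256
grip_force: 29.4
(array([2.753, 1.592, 0.171]), np.float64(-0.004))
```

```bash
for i in 1 2 3; do python3 -m inch '[0.3,0.2,0,0,0,0,0.6,0.35,0,0,0,0,0.88,0.51,0,0,0,0,0.88,0.51,0,0,0,0]' | sed -n 2p; done
python3 -m inch '[0,0,0,0,0,0,0,0,0,0,0,0,0,0,0,0,0,0]' |sed -n '2,5p'
python3 - <<'E'
from h import *
print(togo([.657,-.113,.034],-1.57))
E
```

```text
position: [0.5139, -0.0289, 0.0721]
position: [0.5832, -0.0702, 0.0716]
position: [0.6525, -0.1112, 0.0713]
position: [0.6453, -0.1067, 0.0713]
tool_rot: [1.0, -0.002, -0.002, -0.001]
ft_force: [0.0, 0.0, -2.3]
grip_width: 0.0253
(array([0.149, 0.078, 0.466]), np.float64(-0.003))
```

```bash
python3 -m inch '[0.13,0.075,0,0,0,0,0.14,0.075,0.15,0,0,0,0.14,0.075,0.3,0,0,0,0.14,0.075,0.45,0,0,0,0.14,0.075,0.45,0,0,0,0.14,0.075,0.45,0,0,0]' | sed -n '2p;4p'
for i in 1 2 3 4; do python3 -m inch '[0,0,0.016,0,0,0,0,0,0.016,0,0,0]' | sed -n '2p;4p'; done
```

```text
position: [0.6567, -0.113, 0.0349]
ft_force: [0.2, 0.0, -2.2]
position: [0.659, -0.1139, 0.0359]
ft_force: [0.6, -0.2, -3.4]
position: [0.6591, -0.1141, 0.0349]
ft_force: [0.4, -0.3, -2.7]
position: [0.6589, -0.114, 0.0333]
ft_force: [-0.1, -0.3, -2.0]
position: [0.6588, -0.1139, 0.0318]
ft_force: [-0.2, 0.7, -2.5]
```

```bash
for i in 1 2 3; do python3 -m inch '[0,0,0.013,0,0,0,0,0,0.013,0,0,0]' | sed -n '2p;4p'; done
```

```text
position: [0.6588, -0.114, 0.0307]
ft_force: [-0.9, 0.0, -3.8]
position: [0.6591, -0.114, 0.0299]
ft_force: [0.1, 0.5, -2.3]
position: [0.6595, -0.114, 0.0298]
ft_force: [-1.7, 0.2, 3.0]
```

```bash
python3 -m inch '[0,0,-0.012,0,0,0,0,0,-0.012,0,0,0,0,0,-0.012,0,0,0,0,0,-0.012,0,0,0,0,0,-0.012,0,0,0]' 50 | sed -n '2p;4,6p'
python3 -m inch '[0,0,-0.3,0,0,0,0,0,-0.6,0,0,0,0,0,-1,0,0,0,0,0,-1,0,0,0]' | sed -n '2p;4p'
for i in 1 2 3 4; do python3 -m inch '[-0.2,0.4,0,0,0,0,-0.42,0.89,0,0,0,0,-0.42,0.89,0,0,0,0,-0.42,0.89,0,0,0,0]' 45| sed -n 2p; done
python3 - <<'E'
from fit import *
PARTS["bf"]=[p+[0,0,.02] for p in PARTS["finial"]]
for n in("side","top"):
    im=camera(n)
    m=mask(n,"finial",*w2px(n,[.658,-.114,.05]))
    if m is not None: print(n,"fin",fit([(n,m)],"bf",(.658,-.114,0)))
print(togo([.525,-.400,.06],-1.85))
E
```

```text
position: [0.6589, -0.1141, 0.0297]
ft_force: [0.0, 0.1, 0.1]
grip_width: 0.0474
grip_force: 0.0
position: [0.6632, -0.1154, 0.1161]
ft_force: [1.0, -0.4, 0.6]
position: [0.6241, -0.1874, 0.1097]
position: [0.5907, -0.2574, 0.1095]
position: [0.5572, -0.3276, 0.1096]
position: [0.5235, -0.3981, 0.1096]
side fin (array([ 0.6596, -0.1152,  0.    ]), np.float64(0.853))
top fin (array([ 0.6605, -0.1135,  0.    ]), np.float64(0.936))
(array([0.013, 0.056, 0.619]), np.float64(0.176))
```

The finial is in its ring. Back to the arm, now with the corrected height.

```bash
python3 -m inch '[0.013,0.056,0,0,0,0.07,0.013,0.056,0.2,0,0,0.14,0.013,0.056,0.5,0,0,0.176,0.013,0.056,0.619,0,0,0.176,0.013,0.056,0.619,0,0,0.176,0.013,0.056,0.619,0,0,0.176]' 45 | sed -n '2p;4p'
python3 - <<'E'
from h import *
print(togo([.525,-.400,.004],-1.85))
E
```

```text
position: [0.5243, -0.4012, 0.0597]
ft_force: [-0.7, 0.2, -0.0]
(array([ 0.005, -0.016,  0.697]), np.float64(0.0))
```

```bash
python3 -m inch '[0,-0.016,0.3,0,0,0,0,-0.016,0.55,0,0,0,0,-0.016,0.66,0,0,0,0,-0.016,0.69,0,0,0,0,-0.016,0.69,0,0,0]' | sed -n '2p;4p'
python3 -m inch '[0,0,0,0,0,0, 0,0,0,0,0,0,0,0,0,0,0,0,0,0,0,0,0,0,0,0,0,0,0,0,0,0,0,0,0,0,0,0,0,0,0,0,0,0,0,0,0,0]' 0 45
python3 -m inch '[0,0,-0.3,0,0,0,0,0,-0.6,0,0,0,0,0,-0.9,0,0,0,0,0,-0.9,0,0,0,0,0,-0.9,0,0,0]'
```

```text
position: [0.5247, -0.4014, 0.0053]
ft_force: [0.7, -0.2, 0.1]
time: 30.53
position: [0.5247, -0.4012, 0.0056]
tool_rot: [0.99, -0.14, 0.0, -0.0]
ft_force: [0.8, 2.3, 4.3]
grip_width: 0.0123
grip_force: 45.0
time: 30.95
position: [0.5249, -0.402, 0.0776]
tool_rot: [0.99, -0.14, 0.001, 0.001]
ft_force: [-0.6, -0.6, -2.6]
grip_width: 0.0122
grip_force: 44.9
```

Held. Lift higher to clear the finial, turn to the caddy's yaw and carry.

```bash
python3 -m inch '[0,0,-0.3,0,0,-0.07,0,0,-0.6,0,0,-0.14,0,0,-0.75,0,0,-0.21,0,0,-0.75,0,0,-0.242,0,0,-0.75,0,0,-0.242]' | sed -n '2,5p'
for i in 1 2 3 4 5 6; do python3 -m inch '[0.1,-0.3,0,0,0,0,0.22,-0.65,0,0,0,0,0.33,-0.98,0,0,0,0,0.33,-0.98,0,0,0,0]' | sed -n 2p; done
python3 -m inch '[0,0,0,0,0,0,0,0,0,0,0,0,0,0,0,0,0,0]' |sed -n '2,5p'
python3 - <<'E'
from h import *
print(togo([.638,.0935,.034],-1.47))
n="side";im=camera(n);u,v=w2px(n,[.64,.09,.09]).astype(int); cv2.imwrite("pics/a3.png",cv2.resize(im[v-60:v+60,u-80:u+80],(640,480))[...,::-1])
E
```

```text
position: [0.5238, -0.4008, 0.1356]
tool_rot: [0.999, 0.05, -0.001, -0.001]
ft_force: [0.4, 0.2, -2.7]
grip_width: 0.0122
position: [0.5414, -0.3134, 0.1338]
position: [0.56, -0.2337, 0.1344]
position: [0.5788, -0.1542, 0.1348]
position: [0.5978, -0.0743, 0.1351]
position: [0.6169, 0.0058, 0.1353]
position: [0.6359, 0.0862, 0.1355]
position: [0.6352, 0.0808, 0.1362]
tool_rot: [0.999, 0.049, -0.001, 0.0]
ft_force: [-1.4, 1.4, -2.9]
grip_width: 0.0119
(array([ 0.053, -0.155,  1.277]), np.float64(-0.002))
```

View pics/a3.png

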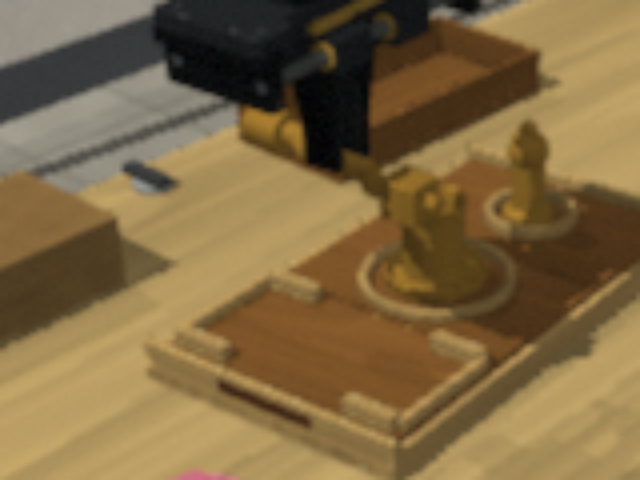

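The arm is level and turned to the cradle; the cup, pan and finial stand well. Lower it.

```bash
python3 -m inch '[0.03,-0.155,0.2,0,0,0,0.03,-0.155,0.5,0,0,0,0.03,-0.155,0.8,0,0,0,0.03,-0.155,0.8,0,0,0,0.03,-0.155,0.8,0,0,0,0.03,-0.155,0.8,0,0,0]' | sed -n '2p;4p'
python3 - <<'E'
from fit import *
print(togo([.638,.0935,.027],-1.47))
o=get_obs();print(o["position"])
PARTS["ba"]=[p+[0,0,o["position"][2]-.0056] for p in PARTS["candle_arm"]]
camera("side")
for r in cut_out("side","candle_arm")[:3]:
    print(r["conf"],r["bbox"])
g=sil("side","ba",[o["position"][0],o["position"][1],.1]); v,u=np.nonzero(g>.5); print(u.min(),v.min(),u.max(),v.max())
E
```

```text
position: [0.6378, 0.0941, 0.074]
ft_force: [-0.5, 0.9, -2.8]
(array([0.   , 0.008, 0.588]), np.float64(-0.002))
[0.63783266 0.09414489 0.07400094]
0.78 [164.1, 165.0, 211.8, 198.1]
161 160 211 195
```

```bash
python3 -m inch '[0,0.008,0.2,0,0,0,0,0.008,0.4,0,0,0,0,0.008,0.5,0,0,0,0,0.008,0.5,0,0,0,0,0.008,0.5,0,0,0]' | sed -n '2p;4p'
for i in 1 2 3 4; do python3 -m inch '[0,0,0.02,0,0,0,0,0,0.02,0,0,0]' | sed -n '2p;4p'; done
```

```text
position: [0.6372, 0.0942, 0.0336]
ft_force: [0.3, 0.5, -3.7]
position: [0.6378, 0.0943, 0.0324]
ft_force: [0.4, -0.0, -3.2]
position: [0.6372, 0.0943, 0.0302]
ft_force: [-0.4, -0.7, -2.9]
position: [0.6368, 0.0943, 0.0281]
ft_force: [-0.6, 0.2, -3.7]
position: [0.6367, 0.0943, 0.0263]
ft_force: [-0.1, 0.3, -3.2]
```

```bash
python3 -m inch '[0,0,0.012,0,0,0,0,0,0.012,0,0,0]' | sed -n '2p;4p'
python3 -m inch '[0,0,0,0,0,0,0,0,0,0,0,0,0,0,0,0,0,0,0,0,0,0,0,0,0,0,0,0,0,0]' 40 | sed -n '2p;4,6p'
python3 -m inch '[0,0,-0.3,0,0,0,0,0,-0.6,0,0,0,0,0,-1,0,0,0,0,0,-1,0,0,0]' | sed -n '2p;4p'
for i in 1 2 3; do python3 -m inch '[-0.4,-0.3,-0.2,0,0,0,-0.9,-0.7,-0.3,0,0,0,-0.9,-0.7,-0.3,0,0,0,-0.9,-0.7,-0.3,0,0,0]'| sed -n 2p; done
python3 - <<'E'
from fit import *
PARTS["ba"]=[p+[0,0,.02] for p in PARTS["candle_arm"]]
out=[]
for n in("top","side"):
    im=camera(n); m=mask(n,"candle_arm",*w2px(n,[.638,.093,.03]))
    if m is not None: print(n,fit([(n,m)],"ba",(.638,.093,.1),True))
    u,v=w2px(n,[.645,0,.03]).astype(int); out.append(cv2.resize(im[v-45:v+60,u-70:u+70],(400,300)))
cv2.imwrite("pics/end.png",np.hstack(out)[...,::-1])
E
```

```text
position: [0.637, 0.0943, 0.0257]
ft_force: [-1.0, -0.6, -1.9]
position: [0.6373, 0.0943, 0.0261]
ft_force: [0.3, -0.3, 0.2]
grip_width: 0.0364
grip_force: 0.0
position: [0.6415, 0.0944, 0.112]
ft_force: [1.0, 0.4, 0.6]
position: [0.5561, 0.1448, 0.1302]
position: [0.4805, 0.1927, 0.154]
position: [0.4046, 0.241, 0.178]
top (array([0.6367, 0.0941, 0.0846]), np.float64(0.786))
side (array([0.6388, 0.0947, 0.0417]), np.float64(0.599))
```

View pics/end.png

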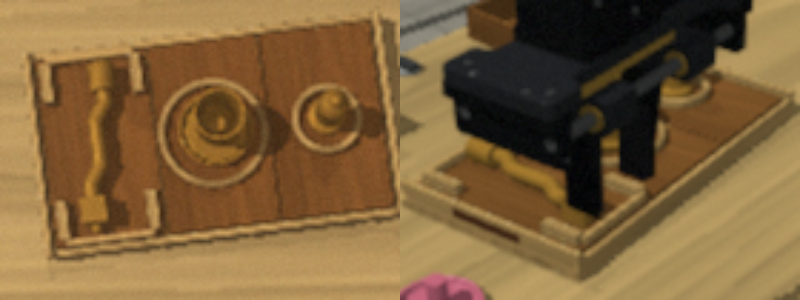

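All four parts are in place: the arm lies in its cradle at (95,145), the cup stands over the hub in the wide ring at (215,125), and the finial is in the small ring at (327,112). The gripper is empty and clear.

```bash
python3 -c "
from rig import *
print(hand_in())"
```

```text
the job is handed in; nothing more can be done
None
```

I handed the job in with the arm, finial, pan and cup all packed in the caddy, nothing held, and the look-alikes never touched; the hand-in returned no verdict.

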